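# Seat a bolt blank against the stop of a V-rail

## Robot

A 6-joint arm with a two-finger parallel gripper is mounted at the origin on a cart in front of the work surface, level with it; the furniture and walls round the work are solid. World frame = base frame: x ahead of the robot, y to its left, z up, the work surface at z = 0. Lengths are in m, angles in rad, forces in N, time in s.
With the tool pointing down it reaches from about 0.375 to 0.9 m from the base axis. Payload 3.1 kg.
Tool frame: the origin (TCP) lies between the finger pads; the fingertips stand 8 mm ahead of it and the grasp point (between the pads) lies 11 mm behind it; z points along the fingers, y is the line along which they close (so a half turn about z gives the same grasp; the last joint's range is limited). The gripper opens to 85 mm and grips with 20 to 120 N. Pads are 22 mm wide; open, the fingers measure 114 mm over their backs; the gripper's body (76 mm by 85 mm) begins 54 mm behind the grasp point. The pads swing forward as they close: fully open they stand 13 mm farther back than shut.
Start: joints at [-1.526, 0.527, 1.433, -0, 1.181, -0.178], TCP at [0.138, -0.61, 0.239] pointing down, gripper open.
Joint ranges: [-3.08, 3.08], [-0.75, 2.2], [0.22, 2.44], [-1.43, 4.57], [0, 2.65], [-2.85, 2.85]. Speed limits (rad/s): [2.79, 2.79, 3.14, 3.14, 3.14, 3.14].

## Interface

Orientations are given as a unit quaternion [x, y, z, w].
In Python, from station import readout, cams, sign_off gives the robot as it stands.
- The arm moves only by the tool send_rows, never from a script. Its argument "commands" is text: rows parted by semicolons, each of 5 numbers parted by spaces: the finger opening in mm, from 0 to 85.4, then the shift along the tool's x, y, z each as a share of 0.02 m, from -1 to 1, then the turn about the tool's z as a share of 4 degrees, from -1 to 1. In form: grip dx dy dz spin; .... A call has 1 to 20 rows; each row shifts and turns the commanded pose from where the row before left it, along the tool's axes as they then stand; what a row does not reach is not made up. A row lasts 1/12 s, in which the tool goes at most 41.7 mm and 7.16 degrees, less where a joint would pass 70% of its speed; a pose out of reach is approached as far as the arm can. A call with a number of a shift or a turn outside -1 to 1 is refused whole. A call with a gripper value outside its range is refused whole. The fingers move at their own pace and stop on an object; "grip_force" is the grip in N (left out, the last holds). Time passes only in rows, so rows that do not move let the fingers close. It gives the time, the measured TCP pose, the force, the opening and the grip force at its end, in the units of the state.
- readout.sense(): the state, without advancing time (a new reading comes with each control period).
- cams.snapshot(name): name is "scene" or "top" or "wrist"; returns a dict with "pixels" (384x512x3 uint8, red, green, blue), "intrinsics" (3x3 intrinsics, pixels), "eye" and "rotation" of the camera in the world. Camera axes: x right, y down, z forward; pixel columns grow to the right and rows downward; lengths in m; the calibration is good to about 2 mm. A picture is of the moment at which its call begins. There is no depth.
- sign_off(): hands the job in; it is judged then, once.
The state is a dict: "t": time; "q": joint angles; "qd": joint speeds; "tau": joint torques, N m; "tcp_pos": TCP position; "tool_rot": TCP orientation; "force": force on the tool from outside, world axes, zero at the start; "ft_torque": the same for the moment, N m; "finger_gap": opening from 0.0 (shut) to 1.0 (fully open); "gripper_force": force on a finger pad.
Only numpy, scipy, OpenCV 4.12 (cv2) and the standard library are available. Lean on these libraries where they do the work, as an engineer would, in place of code of your own. Each camera call takes 0.05 s, during which the arm holds its last target. There are 200 camera calls.

## Task

Take the longer of the two steel round bars from the wooden rack and lay it in the V-groove of the steel rail, clear of the end stop. Then slide it along the groove until its end is fully home against the stop's spring button, press it there once with a firm but gentle push of about 12 N (never ramming it with over 25 N), and let go so that it stays home. Leave the shorter bar in the rack.

Things in the scene. Friction and masses are not known exactly. Their poses are not given: they have to be found in the camera images.
- bar_long: the longer plain steel round bar, diameter 20 mm, length 130 mm, 0.30 kg (0.2 to 0.4 kg); origin at its middle, on its axis; its y axis runs along the bar. It starts lying in one of the two cradles of the rack, its axis level
- bar_short: the shorter plain steel round bar, diameter 20 mm, length 80 mm; origin at its middle, on its axis; y along the bar. Starts in the other cradle and stays there. (Not to be hit: a tall red key reader on the bench at the left, about x 0.43 to 0.73, y 0.40 to 0.62 m, and a grinder on the right behind the rack, x beyond 0.63 m)
- bar_rack: wooden board 140 (x) x 120 (y) x 12 mm, fixed, with two low steel V cradles along its y axis at x = -38 and +38 mm; origin in the middle of its underside. A bar in a cradle has its axis 28.1 mm above the bench; the cradles are 22 mm high and narrower (18.5 mm) than the bars, so fingers can reach past a bar's widest line
- v_rail: fixture fixed to the bench: dark steel base 76 (x) x 290 (y) x 12 mm carrying a steel rail 18.5 mm wide (y from -135 to +135 mm, top at z = 42 mm) with a 90 degree V-groove along y in its top, bottom line at z = 34.2 mm; origin in the middle of its underside, +y points along the groove towards the aluminium end stop. The bar slides in the groove with 1.5 to 4 N of friction, more if pressed down
- groove_mid (a point): point halfway along the groove (rail x = 0, y = 0, z = 48.3 mm) on the axis of a bar lying in it; axes as the rail's. The rigid end stop, called stop (46 wide, 36 long, top at z = 64 mm, black knob to 80 mm) straddles the rail; its front face looks to -y and stands 55 to 105 mm from this point towards +y, set differently each time and not measured: find it by feel or by eye
- feeler (a joint): round steel button, 14 mm across, on the stop's front face on the axis of a bar in the groove; sticks 8 mm out towards -y. The bar's end pushes it in: first 4 mm against a light spring (0.1 to 0.6 N, less than the bar's friction, so the bar stays), then, from 0.004 m on, against a firm buffer (about 6 N per mm) that takes the push: the bar is home. 0 = fully out
Things that resemble listed ones, but are neither listed nor needed, are in the scene too. What is shaped like the bar_long but purple is not meant.

How it is judged:
By the outcome, as a careful person would: the job done as asked, in the order asked, and still so for the second after the job is handed in, with the robot touching nothing.
It also fails if it takes over 62 s, if anything falls off the work surface, if the arm or the gripper's body presses on something with over 40 N, if the wrist force passes 120 N, or if a joint passes its speed limit or range.

## Working session

There is one attempt and no reset: what is moved stays moved. The work goes in short steps, Python scripts to look and compute and a tool call to move; the robot and the scene stay as the last step left them, time stands still between calls to the robot, and variables do not carry over. Pictures are saved under pics/ and viewed, at most 10 in all, crops included, and the job is handed in when it is done.

Besides the shell and the picture viewer there is one more tool, called after "Emit:" as name(argument=value, ...) on one line, values as JSON. send_rows: Moves the arm, as the interface text tells. Its arguments: {"type":"object","properties":{"commands":{"type":"string"},"grip_force":{"type":"number"}},"required":["commands"]}

```bash
mkdir -p pics
cat > h.py <<'E'
import numpy as np, cv2
from station import readout, cams, sign_off
def snap(name, fn):
    s=cams.snapshot(name); cv2.imwrite('pics/'+fn+'.png', s['pixels'][:,:,::-1]); np.savez('pics/'+fn+'.npz',**{k:np.array(s[k]) for k in ('pixels','intrinsics','eye','rotation')}); return s
def load(fn): return np.load('pics/'+fn+'.npz')
def ray(s,u,v,z):
    d=s['rotation']@np.linalg.inv(s['intrinsics'])@np.array([u,v,1.]); e=np.array(s['eye']); return e+d*(z-e[2])/d[2]
def proj(s,p):
    c=np.array(s['rotation']).T@(np.array(p)-s['eye']); c=s['intrinsics']@c; return c[:2]/c[2]
def crop(fn,out,u0,v0,u1,v1,k):
    im=cv2.imread('pics/'+fn+'.png')[v0:v1,u0:u1]; cv2.imwrite('pics/'+out+'.png',cv2.resize(im,None,fx=k,fy=k,interpolation=cv2.INTER_CUBIC))
E
python3 - <<'E'
from h import *
a=snap('top','top0');b=snap('scene','sc0')
im=np.hstack([a['pixels'],b['pixels']])[:,:,::-1]
cv2.imwrite('pics/both.png',cv2.resize(im,(800,300),interpolation=cv2.INTER_AREA))
print(a['eye'],b['eye'],a['rotation'],readout.sense())
E
```

```text
[ 0.2018439  -0.26520973  1.27058817] [ 0.06911105 -0.97949369  0.86804406] [ 0.71960304 -0.68413307  0.08178639 -0.08628091] {'t': 0.1, 'q': array([-1.52650020e+00,  5.28387263e-01,  1.43376299e+00,  1.12646231e-05,
        1.18138276e+00, -1.78511465e-01]), 'qd': array([ 0.00024915, -0.00224702, -0.00267353,  0.0018053 , -0.00138538,
        0.00065286]), 'tau': array([-2.37401773e-04, -4.43306565e+01, -1.78586555e+01, -1.33188169e-04,
        3.88093817e-03, -4.65079836e-06]), 'tcp_pos': array([ 0.13810242, -0.60891932,  0.23842636]), 'tool_rot': array([ 9.93800783e-01,  1.11171323e-01,  7.02545083e-05, -9.67647230e-04]), 'force': array([ 0.56689126,  0.09089997, -0.17360695]), 'ft_torque': array([-0.0035496 , -0.01164424,  0.02647225]), 'gripper_force': 0.0, 'finger_gap': 0.9985122586108465}
```

View pics/top0.png

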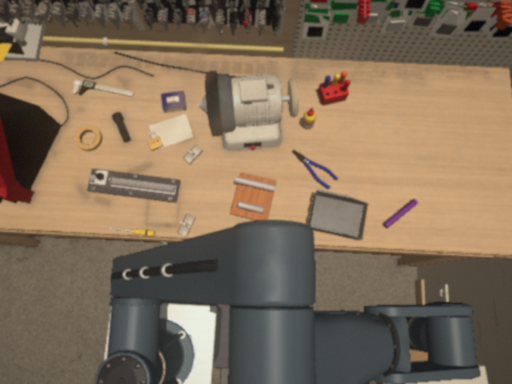

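View pics/sc0.png

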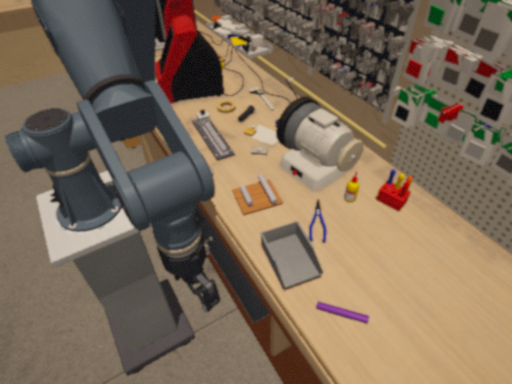

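The top view shows the rack at (253,196) with bars at (262,182) and (250,207), the rail at (134,185) with the stop and knob near its left end at (98,178), and the purple decoy at (400,213). The scene view agrees. Next I'll enlarge the rack and the rail.

Run:
```python
s=open('h.py').read()
s=s.replace("from station","from scipy.spatial.transform import Rotation as R\nfrom station").replace("s=cams.snapshot(name);","s=dict(cams.snapshot(name)); r=np.array(s['rotation']); s['rotation']=r if r.ndim==2 else R.from_quat(r).as_matrix();")
s=s.replace("def load(fn): return np.load('pics/'+fn+'.npz')","def load(fn):\n    d=dict(np.load('pics/'+fn+'.npz')); r=d['rotation']; d['rotation']=r if r.ndim==2 else R.from_quat(r).as_matrix(); return d")
open('h.py','w').write(s)
from h import *
im=cv2.imread('pics/top0.png')
a=cv2.resize(im[165:225,220:285],None,fx=6,fy=6,interpolation=cv2.INTER_CUBIC)
b=cv2.resize(im[165:210,80:190],None,fx=6,fy=6,interpolation=cv2.INTER_CUBIC)
c=np.zeros((600,780,3),np.uint8); c[:270,:660]=b; c[280:280+320,:390]=a[:320]; cv2.imwrite('pics/c1.png',c)
S=load('top0')
for n,u,v,z in [('far L',236,178,.028),('far R',275,187,.028),('near L',238,204,.028),('near R',264,210,.028),('knob',98,178,.08),('rail R',178,190,.042)]: print(n,ray(S,u,v,z).round(3))
```

```text
far L [ 0.543 -0.196  0.028]
far R [ 0.52  -0.321  0.028]
near L [ 0.46  -0.208  0.028]
near R [ 0.445 -0.289  0.028]
knob [0.508 0.219 0.08 ]
rail R [ 0.492 -0.019  0.042]
```

View pics/c1.png

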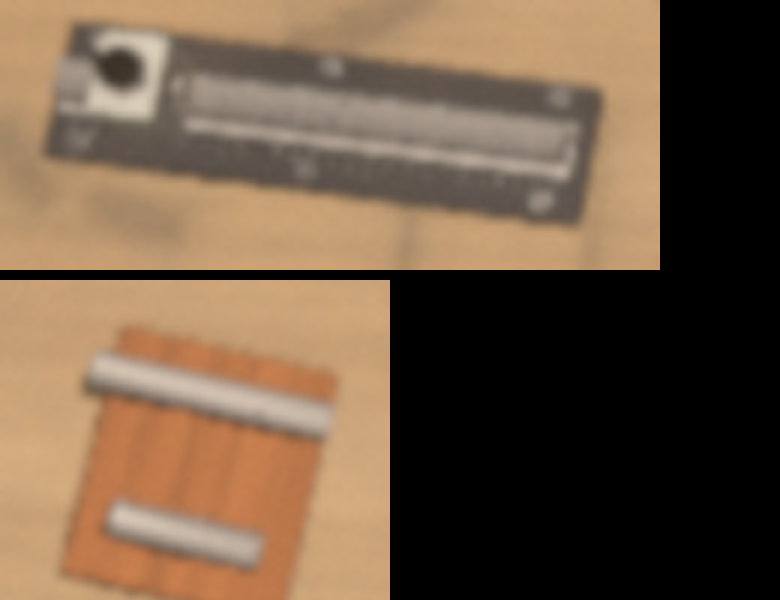

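The far bar, running (235,180)–(275,188), is about 130 mm long and is the one wanted. The near bar, (238,205)–(263,210), is about 80 mm and is the short one. The purple bar at (400,213) is excluded. The stop's top face spans u≈94–108 in the full picture, with its front face at about (107,178).

Run:
```python
from h import *
S=load('top0')
A=lambda u,v,z: ray(S,80+u/6,165+v/6,z)
B=lambda u,v,z: ray(S,220+u/6,165+(v-280)/6,z)
b1,b2=B(90,372,.03),B(332,418,.03); s1,s2=B(110,518,.03),B(260,550,.03)
ang=lambda p,q: np.degrees(np.arctan2(*(q-p)[1::-1]))
print('long',b1,b2,np.linalg.norm(b1-b2),(b1+b2)/2,ang(b2,b1))
print('short',s1,s2,np.linalg.norm(s1-s2),ang(s2,s1))
c=[A(*p,.012) for p in [(72,22),(602,90),(580,225),(45,155)]]
print('base',np.round(c,4)); print('mid',np.mean(c,0),'len',np.linalg.norm(c[0]-c[1]),np.linalg.norm(c[2]-c[3]),'wid',np.linalg.norm(c[0]-c[3]),np.linalg.norm(c[1]-c[2]),ang(c[1],c[0]),ang(c[2],c[3]))
m=np.mean(c,0); th=np.radians((ang(c[1],c[0])+ang(c[2],c[3]))/2); d=np.array([np.cos(th),np.sin(th)])
for p in [(168,38),(158,122)]: print('stop front',(A(*p,.064)-m)[:2]@d)
print('rail ends', [(A(*p,.042)-m)[:2]@d for p in [(575,150),(185,95)]])
```

```text
long [ 0.53495681 -0.19376856  0.03      ] [ 0.51642723 -0.32197207  0.03      ] 0.12953565364435057 [ 0.52569202 -0.25787031  0.03      ] 81.775847252281
short [ 0.45713503 -0.20888198  0.03      ] [ 0.44418022 -0.28738011  0.03      ] 0.07955994374006091 80.62875648294765
base [[ 0.5554  0.2707  0.012 ]
 [ 0.5321 -0.0176  0.012 ]
 [ 0.458  -0.0128  0.012 ]
 [ 0.4815  0.2745  0.012 ]]
mid [0.5067414  0.12870478 0.012     ] len 0.289291209003524 0.28827359517940665 wid 0.07403920172082883 0.07422891806922469 85.36271087050432 85.32028793225884
stop front 0.07132056602091806
stop front 0.06680402765290797
rail ends [np.float64(-0.1419812187615863), np.float64(0.06480539094347984)]
```

Bar lengths (129.5 and 79.6 mm) and base size (289 × 74 mm) match the given sizes. The rail's middle is at (0.507, 0.129) and points along 85.3°. The stop face is at about +69 mm. Moving to above the long bar.

Emit:
send_rows(commands="60 0.99 0.09 0 -0.62;60 0.99 0.09 0 -0.62;60 0.99 0.09 0 -0.62;60 0.99 0.09 0 -0.62;60 0.99 0.09 0 -0.62;60 0.99 0.09 0 -0.62;60 0.99 0.09 0 -0.62;60 0.99 0.09 0 -0.62;60 0.99 0.09 0 -0.62;60 0.99 0.09 0 -0.62;60 0.99 0.09 0 -0.62;60 0.99 0.09 0 -0.62;60 0.99 0.09 0 -0.62;60 0.99 0.09 0 -0.62;60 0.99 0.09 0 -0.62;60 0.99 0.09 0 -0.62;60 0.99 0.09 0 -0.62;60 0.99 0.09 0 -0.62;60 0.99 0.09 0 -0.62;60 0.99 0.09 0 -0.62", grip_force=40)

```text
t: 1.77
tcp_pos: [0.4684, -0.4093, 0.2388]
tool_rot: [0.855, 0.519, -0.0, -0.0]
force: [0.6, -0.3, 0.3]
finger_gap: 0.704
gripper_force: 0.0
```

Emit:
send_rows(commands="60 0.99 0.09 0 -0.62;60 0.99 0.09 0 -0.62;60 0.99 0.09 0.3 -0.62;60 0.99 0.09 0.7 -0.62;60 0.99 0.09 0.8 -0.62;60 0.99 0.09 0.8 -0.62;60 0.99 0.09 0.8 -0.62;60 0.99 0.09 0.8 -0.62;60 0 0 0 0;60 0 0 0 0;60 0 0 0 0")

```text
t: 2.68
tcp_pos: [0.5331, -0.2667, 0.1557]
tool_rot: [0.754, 0.657, -0.0, 0.001]
force: [0.5, -0.9, 0.3]
finger_gap: 0.702
gripper_force: 0.0
```

Run:
```python
from h import *
s=readout.sense(); print(s['t'],s['tcp_pos'],R.from_quat(s['tool_rot']).as_matrix().round(3),s['force'])
S=snap('wrist','w1'); print(S['eye'])
cv2.imwrite('pics/w1.png',cv2.resize(S['pixels'][:,:,::-1],(768,576)))
```

```text
2.6833 [ 0.53312362 -0.26668335  0.1556587 ] [[ 0.136  0.991  0.001]
 [ 0.991 -0.136 -0.001]
 [-0.001  0.001 -1.   ]] [ 0.46832587 -0.86587118  0.27337508]
[ 0.5424857  -0.19310867  0.29072427]
```

View pics/w1.png

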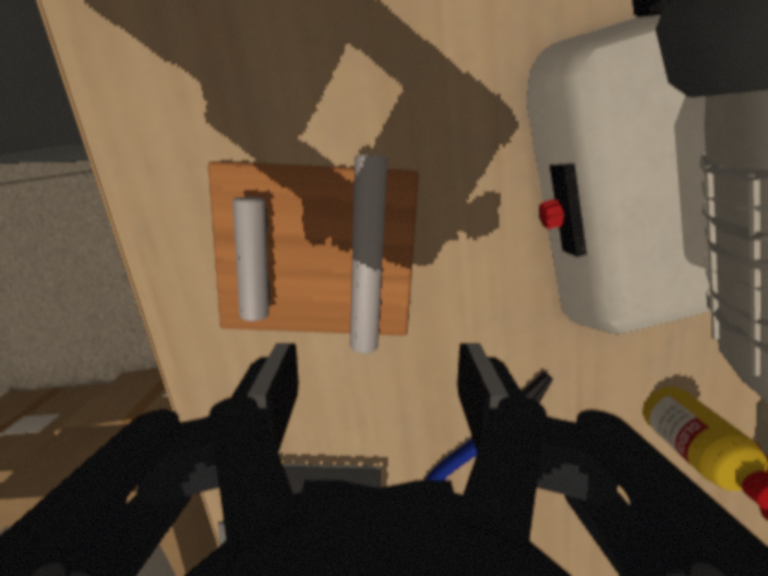

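The wrist view shows the long bar from (371,155) to (365,348) in the enlarged picture, with the short bar at (252,258) to its left. The bar's position from this view:

Run:
```python
from h import *
S=load('w1')
p,q=[ray(S,u/1.5,v/1.5,.032) for u,v in [(371,154),(365,346)]]
m=(p+q)/2; s=readout.sense(); Rm=R.from_quat(s['tool_rot']).as_matrix()
print(p,q,np.linalg.norm(p-q),m,np.degrees(np.arctan2(*(p-q)[1::-1])), 'tool yaw',np.degrees(np.arctan2(Rm[1,0],Rm[0,0])))
print('shift tool',Rm.T@(np.r_[m[:2],.024]-s['tcp_pos'])/.02)
```

```text
[ 0.53893832 -0.19295598  0.032     ] [ 0.51684991 -0.31884252  0.032     ] 0.12780969674135081 [ 0.52789411 -0.25589925  0.032     ] 80.04802799986486 tool yaw 82.14810616250661
shift tool [ 0.53466192 -0.35646401  6.60288157]
```

Shift 0.5, -0.35, down 6.6 units, and turn about 1.5°.

Emit:
send_rows(commands="55 0.25 -0.18 0.5 0.38;50 0.25 -0.17 0.8 0;50 0 0 0.8 0;50 0 0 0.8 0;50 0 0 0.8 0;50 0 0 0.8 0;50 0 0 0.8 0;50 0 0 0.6 0;50 0 0 0.4 0;50 0 0 0.1 0;50 0 0 0 0;50 0 0 0 0")

```text
t: 3.73
tcp_pos: [0.5278, -0.2555, 0.0279]
tool_rot: [0.762, 0.647, 0.0, 0.001]
force: [-0.9, 0.0, -0.1]
finger_gap: 0.587
gripper_force: 0.0
```

Run:
```python
from h import *
s=readout.sense(); print(s['tcp_pos'],s['force'])
S=snap('wrist','w2')
cv2.imwrite('pics/w2.png',cv2.resize(S['pixels'][:,:,::-1],(640,480)))
```

```text
[ 0.52776172 -0.25551121  0.02793854] [-0.88788189  0.04619353 -0.14309452]
```

View pics/w2.png

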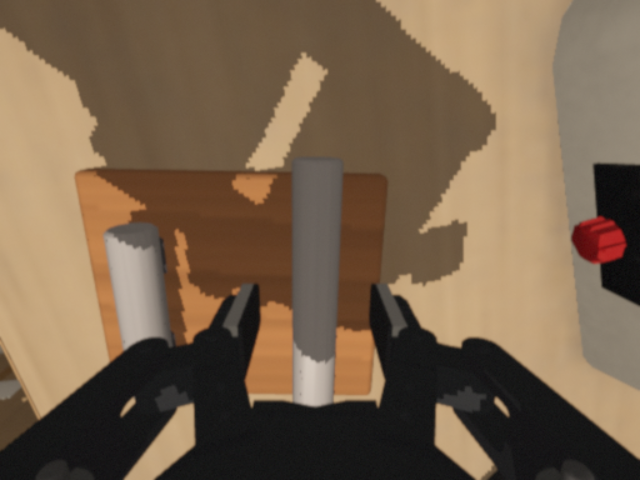

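The bar sits centred between the fingers, at (316,280) in the 640 px picture, and is aligned with them. Lower by 3 mm and close.

Emit:
send_rows(commands="50 0 0 0.15 0;35 0 0 0 0;22 0 0 0 0;10 0 0 0 0;10 0 0 0 0;10 0 0 0 0;10 0 0 0 0;10 0 0 0 0;10 0 0 0 0", grip_force=50)

```text
t: 4.53
tcp_pos: [0.5278, -0.2551, 0.0248]
tool_rot: [0.762, 0.647, 0.0, 0.001]
force: [2.1, 1.2, 4.0]
finger_gap: 0.213
gripper_force: 48.9
```

Emit:
send_rows(commands="10 0 0 -0.2 0;10 0 0 -0.5 0;10 0 0 -0.9 0;10 0 0 -0.9 0;10 0 0 -0.9 0;10 0 0 -0.9 0;10 0 0 -0.6 0;10 0 0 -0.2 0;10 0 0 0 0")

```text
t: 5.28
tcp_pos: [0.5272, -0.2551, 0.1272]
tool_rot: [0.762, 0.647, -0.0, 0.001]
force: [0.0, -0.6, -4.0]
finger_gap: 0.214
gripper_force: 48.9
```

Lifted, with about 3.5 N of weight on the wrist. Carrying it to above the groove at about −45 mm.

Emit:
send_rows(commands="10 0.4 -0.1 0 -0.06;10 0.9 -0.17 0 -0.06;10 0.9 -0.17 0 -0.06;10 0.9 -0.17 0 -0.06;10 0.9 -0.17 0 -0.06;10 0.9 -0.17 0 -0.06;10 0.9 -0.17 0 -0.06;10 0.9 -0.17 0 -0.06;10 0.9 -0.17 0 -0.06;10 0.9 -0.17 0 -0.06;10 0.9 -0.17 0 -0.06;10 0.9 -0.17 0 -0.06;10 0.9 -0.17 0 -0.06;10 0.9 -0.17 0 -0.06;10 0.9 -0.17 0 -0.06;10 0.9 -0.17 0 -0.06;10 0.9 -0.17 0 -0.06;10 0.9 -0.17 0 -0.06;10 0.9 -0.17 0 -0.06;10 0.2 -0.1 0 0")

```text
t: 6.95
tcp_pos: [0.5017, 0.0891, 0.1251]
tool_rot: [0.735, 0.678, -0.001, -0.002]
force: [0.1, -0.1, -2.5]
finger_gap: 0.214
gripper_force: 49.0
```

Emit:
send_rows(commands="10 0 0 0.3 0;10 0 0 0.6 0;10 0 0 0.3 0;10 0 0 0 0;10 0 0 0 0;10 0 0 0 0")

```text
t: 7.45
tcp_pos: [0.5041, 0.0858, 0.1022]
tool_rot: [0.736, 0.677, -0.0, -0.0]
force: [0.3, 0.2, -3.5]
finger_gap: 0.213
gripper_force: 49.0
```

Run:
```python
from h import *
s=readout.sense(); Rm=R.from_quat(s['tool_rot']).as_matrix(); print(s['t'],s['tcp_pos'],s['force'],np.degrees(np.arctan2(Rm[1,0],Rm[0,0])))
S=snap('wrist','w3');T=snap('top','top3'); print(S['eye'])
cv2.imwrite('pics/w3.png',cv2.resize(S['pixels'][:,:,::-1],(768,576),interpolation=cv2.INTER_CUBIC))
```

```text
7.45 [0.50408694 0.08583592 0.10222005] [ 0.32300819  0.18459987 -3.5446334 ] 85.19713145896083
[0.50959016 0.15971515 0.23737346]
```

View pics/w3.png

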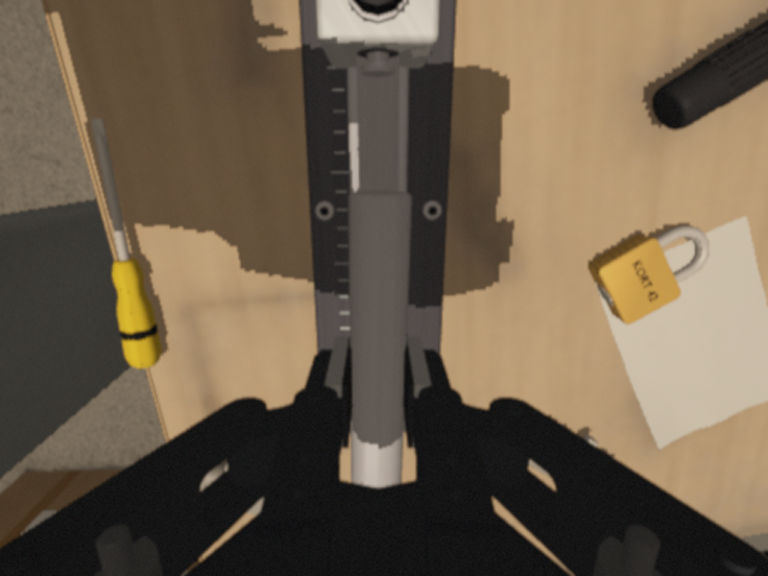

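The wrist view shows the bar's front end at (381,193), the base edges at u=304/452 (v=100) and 316/442 (v=280), the stop's front top edge at v≈45 and the button at (377,62). Checking the offset of the bar against the rail.

Run:
```python
from h import *
S=load('w3'); s=readout.sense(); Rm=R.from_quat(s['tool_rot']).as_matrix()
f=lambda u,v,z: (Rm.T@(ray(S,u/1.5,v/1.5,z)-s['tcp_pos']))*1000
for n,a in dict(baseL1=(304,100,.012),baseR1=(452,100,.012),baseL2=(316,280,.012),baseR2=(442,280,.012),railL=(348,100,.042),railR=(409,100,.042),railL2=(350,180,.042),railR2=(408,180,.042),barL=(352,200,.1055),barR=(411,200,.1055),barL2=(353,430,.1055),barR2=(403,430,.1055),barend=(381,193,.108),stoptop=(378,45,.064),screwL=(324,210,.012),screwR=(432,210,.012),btn=(377,72,.048)).items(): print(n,f(*a).round(1))
```

```text
baseL1 [100.  -38.1  90.6]
baseR1 [100.   37.   90.6]
baseL2 [  4.5 -36.2  90.6]
baseR2 [ 4.4 36.3 90.6]
railL [ 96.5 -13.7  60.6]
railR [96.5 13.1 60.6]
railL2 [ 62.3 -13.6  60.6]
railR2 [62.3 13.4 60.6]
barL [59.9 -8.9 -2.9]
barR [59.9  9.9 -2.9]
barL2 [-26.4 -10.1  -2.9]
barR2 [-26.4   8.9  -2.9]
barend [62.3  0.3 -5.4]
stoptop [113.   -0.6  38.6]
screwL [ 44.5 -30.1  90.6]
screwR [44.5 29.  90.6]
btn [106.6  -1.   54.6]
```

The bar is within 1 mm and 1° of the groove, and its end is about 42 mm short of the button. Lowering it.

Emit:
send_rows(commands="10 0 -0.02 0.3 -0.12;10 0 0 0.6 0;10 0 0 0.6 0;10 0 0 0.6 0;10 0 0 0.4 0;10 0 0 0.2 0;10 0 0 0 0;10 0 0 0 0;10 0 0 0 0")

```text
t: 8.3
tcp_pos: [0.5041, 0.0864, 0.0487]
tool_rot: [0.733, 0.68, 0.0, 0.0]
force: [0.4, 0.2, -3.6]
finger_gap: 0.217
gripper_force: 49.1
```

Emit:
send_rows(commands="10 0 0 0.03 0;10 0 0 0.03 0;10 0 0 0.02 0;10 0 0 0 0;10 0 0 0 0")

```text
t: 8.72
tcp_pos: [0.5042, 0.0864, 0.047]
tool_rot: [0.733, 0.68, 0.001, 0.001]
force: [1.5, -0.7, -2.3]
finger_gap: 0.211
gripper_force: 49.7
```

Emit:
send_rows(commands="10 0 0 0.03 0;10 0 0 0.03 0;10 0 0 0 0;10 0 0 0 0")

```text
t: 9.05
tcp_pos: [0.5042, 0.0864, 0.0456]
tool_rot: [0.733, 0.68, 0.0, 0.001]
force: [3.6, -0.6, -2.6]
finger_gap: 0.213
gripper_force: 49.8
```

Emit:
send_rows(commands="10 0 0 0.02 0;10 0 0 0.02 0;10 0 0 0 0;10 0 0 0 0")

```text
t: 9.38
tcp_pos: [0.5043, 0.0864, 0.0453]
tool_rot: [0.733, 0.68, 0.001, 0.001]
force: [2.5, 0.1, 4.0]
finger_gap: 0.214
gripper_force: 49.9
```

Seated, with +4 N vertical and a slight side load. I'll let go so the bar settles in the V, then look.

Emit:
send_rows(commands="26 0 0 0 0;30 0 0 0 0;34 0 0 0 0;34 0 0 0 0;34 0 0 0 0")

```text
t: 9.8
tcp_pos: [0.5026, 0.0865, 0.0444]
tool_rot: [0.733, 0.68, -0.001, -0.001]
force: [-0.9, -0.4, 0.7]
finger_gap: 0.398
gripper_force: 0.0
```

Run:
```python
from h import *
s=readout.sense(); print(s['t'],s['tcp_pos'],s['force'])
S=snap('wrist','w4')
cv2.imwrite('pics/w4.png',cv2.resize(S['pixels'][:,:,::-1],(768,576),interpolation=cv2.INTER_CUBIC))
```

```text
9.8 [0.50259058 0.08653288 0.04436552] [-0.94406832 -0.3713827   0.74637612]
```

View pics/w4.png

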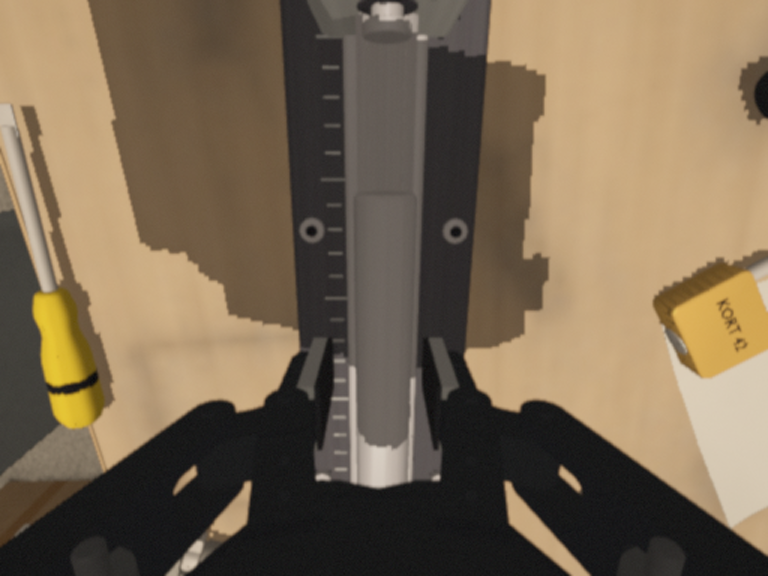

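The bar lies in the groove with its end at (385,193), parallel to the rail and well clear of the button at (387,30). The fingers sit about 1.7 mm to the left, so I'll shift and regrip. Finger heights are unchanged.

Emit:
send_rows(commands="34 0 0.085 0 0.1;34 0 0 0 0;34 0 0 0 0;24 0 0 0 0;10 0 0 0 0;10 0 0 0 0;10 0 0 0 0;10 0 0 0 0;10 0 0 0 0")

```text
t: 10.6
tcp_pos: [0.5047, 0.0864, 0.0449]
tool_rot: [0.735, 0.678, -0.0, -0.0]
force: [-2.1, 0.2, 5.1]
finger_gap: 0.213
gripper_force: 48.9
```

Emit:
send_rows(commands="10 0 -0.02 -0.03 0;10 0 0 0 0;10 0 0 0 0")

```text
t: 10.85
tcp_pos: [0.5046, 0.0864, 0.045]
tool_rot: [0.735, 0.678, -0.0, -0.0]
force: [-1.8, 0.1, -1.7]
finger_gap: 0.215
gripper_force: 48.9
```

Emit:
send_rows(commands="10 0.1 0 0 0;10 0.2 0 0 0;10 0.25 0 0 0;10 0.25 0 0 0;10 0.25 0 0 0;10 0.25 0 0 0;10 0.2 0 0 0;10 0.1 0 0 0;10 0 0 0 0;10 0 0 0 0;10 0 0 0 0")

```text
t: 11.77
tcp_pos: [0.5075, 0.1182, 0.0453]
tool_rot: [0.735, 0.678, 0.0, 0.0]
force: [-0.4, -0.2, -3.5]
finger_gap: 0.214
gripper_force: 48.9
```

Emit:
send_rows(commands="10 0 0 0.015 0;10 0.05 0 0 0;10 0.05 0 0 0;10 0.05 0 0 0;10 0.05 0 0 0;10 0.05 0 0 0;10 0.05 0 0 0;10 0.05 0 0 0;10 0.05 0 0 0;10 0 0 0 0;10 0 0 0 0")

```text
t: 12.68
tcp_pos: [0.5079, 0.1264, 0.045]
tool_rot: [0.735, 0.678, -0.0, -0.0]
force: [-1.9, -0.3, -2.3]
finger_gap: 0.207
gripper_force: 48.9
```

Emit:
send_rows(commands="10 0.04 0 0 0;10 0.04 0 0 0;10 0.04 0 0 0;10 0 0 0 0;10 0 0 0 0")

```text
t: 13.1
tcp_pos: [0.5081, 0.1287, 0.045]
tool_rot: [0.735, 0.678, -0.0, -0.0]
force: [-2.9, -0.7, -1.6]
finger_gap: 0.214
gripper_force: 48.9
```

Emit:
send_rows(commands="10 0 -0.04 0 0;10 0.04 0 0 0;10 0.04 0 0 0;10 0.04 0 0 0;10 0 0 0 0;10 0 0 0 0")

```text
t: 13.6
tcp_pos: [0.5082, 0.1312, 0.0451]
tool_rot: [0.735, 0.678, 0.0, 0.0]
force: [0.2, 0.1, -3.3]
finger_gap: 0.214
gripper_force: 48.9
```

Emit:
send_rows(commands="10 0.04 0 0 0;10 0.04 0 0 0;10 0 0 0 0;10 0 0 0 0")

```text
t: 13.93
tcp_pos: [0.5082, 0.1327, 0.0451]
tool_rot: [0.735, 0.678, 0.0, 0.0]
force: [0.1, 0.2, -3.6]
finger_gap: 0.207
gripper_force: 48.9
```

Emit:
send_rows(commands="10 0.04 0 0 0;10 0.04 0 0 0;10 0 0 0 0;10 0 0 0 0")

```text
t: 14.27
tcp_pos: [0.5083, 0.1338, 0.0451]
tool_rot: [0.735, 0.678, 0.0, 0.0]
force: [0.3, -4.1, -3.3]
finger_gap: 0.214
gripper_force: 48.9
```

Buffer reached, at −4 N along the groove. Settling the bar slightly, then pressing further in small steps.

Emit:
send_rows(commands="10 0 0 0.012 0;10 0.02 0 0 0;10 0.02 0 0 0;10 0 0 0 0;10 0 0 0 0")

```text
t: 14.68
tcp_pos: [0.5084, 0.1342, 0.045]
tool_rot: [0.735, 0.678, -0.0, 0.001]
force: [1.3, -7.2, -1.0]
finger_gap: 0.212
gripper_force: 49.1
```

Emit:
send_rows(commands="10 0.02 0 0 0;10 0 0 0 0;10 0 0 0 0")

```text
t: 14.93
tcp_pos: [0.5084, 0.1344, 0.045]
tool_rot: [0.735, 0.678, -0.0, 0.001]
force: [1.2, -7.9, -1.4]
finger_gap: 0.211
gripper_force: 49.1
```

Emit:
send_rows(commands="10 0.03 0 0 0;10 0.03 0 0 0;10 0 0 0 0;10 0 0 0 0;10 0 0 0 0")

```text
t: 15.35
tcp_pos: [0.5084, 0.135, 0.045]
tool_rot: [0.735, 0.678, -0.001, 0.001]
force: [0.7, -11.1, -1.8]
finger_gap: 0.215
gripper_force: 49.0
```

Emit:
send_rows(commands="10 0.025 0 0 0;10 0 0 0 0;10 0 0 0 0;10 0 0 0 0;10 0 0 0 0")

```text
t: 15.77
tcp_pos: [0.5085, 0.1351, 0.045]
tool_rot: [0.735, 0.678, -0.001, 0.001]
force: [1.5, -12.9, -1.8]
finger_gap: 0.211
gripper_force: 49.0
```

12.9 N on the press, within the gentle range. I'll ease off while still holding, so the buffer can't kick the bar back, and then open.

Emit:
send_rows(commands="10 -0.03 0 0 0;10 -0.03 0 0 0;10 -0.03 0 0 0;10 -0.02 0 0 0;10 0 0 0 0;10 0 0 0 0;10 0 0 0 0")

```text
t: 16.35
tcp_pos: [0.5084, 0.1341, 0.0451]
tool_rot: [0.735, 0.678, -0.0, 0.001]
force: [1.2, -7.4, -1.5]
finger_gap: 0.212
gripper_force: 49.0
```

Emit:
send_rows(commands="10 -0.03 0 0 0;10 -0.03 0 0 0;10 0 0 0 0;10 0 0 0 0;10 0 0 0 0")

```text
t: 16.77
tcp_pos: [0.5083, 0.1336, 0.045]
tool_rot: [0.735, 0.678, 0.0, 0.0]
force: [0.9, -5.8, 0.9]
finger_gap: 0.209
gripper_force: 49.0
```

Emit:
send_rows(commands="10 -0.02 0 0 0;10 -0.02 0 0 0;10 0 0 0 0;10 0 0 0 0;10 0 0 0 0")

```text
t: 17.18
tcp_pos: [0.5083, 0.1334, 0.045]
tool_rot: [0.735, 0.678, 0.001, 0.0]
force: [1.0, 0.1, 1.8]
finger_gap: 0.215
gripper_force: 49.2
```

Emit:
send_rows(commands="10 0 0 0 0;10 0 0 0 0")

```text
t: 17.35
tcp_pos: [0.5083, 0.1333, 0.045]
tool_rot: [0.735, 0.678, 0.001, 0.0]
force: [2.4, -0.0, 1.4]
finger_gap: 0.212
gripper_force: 49.2
```

Emit:
send_rows(commands="10 0 0 0 0;10 0 0 0 0")

```text
t: 17.52
tcp_pos: [0.5083, 0.1332, 0.0449]
tool_rot: [0.735, 0.678, 0.001, 0.0]
force: [1.8, 0.8, 2.1]
finger_gap: 0.211
gripper_force: 49.2
```

Easing went slightly too far, with the force near zero. Going forward about 0.4 mm so the bar is surely past the 4 mm point.

Emit:
send_rows(commands="10 0.02 0 0 0;10 0.01 0 0 0;10 0 0 0 0;10 0 0 0 0")

```text
t: 17.85
tcp_pos: [0.5083, 0.1333, 0.0449]
tool_rot: [0.735, 0.678, 0.0, 0.0]
force: [3.5, -2.0, 3.1]
finger_gap: 0.214
gripper_force: 49.3
```

Emit:
send_rows(commands="10 0.02 0 0 0;10 0 0 0 0;10 0 0 0 0;10 0 0 0 0")

```text
t: 18.18
tcp_pos: [0.5083, 0.1333, 0.0449]
tool_rot: [0.735, 0.678, 0.0, 0.001]
force: [2.7, -4.1, 4.0]
finger_gap: 0.214
gripper_force: 49.5
```

Emit:
send_rows(commands="10 0.02 0 -0.01 0;10 0 0 0 0;10 0 0 0 0;10 0 0 0 0")

```text
t: 18.52
tcp_pos: [0.5083, 0.1335, 0.045]
tool_rot: [0.735, 0.678, -0.0, 0.001]
force: [3.5, -4.8, 1.0]
finger_gap: 0.214
gripper_force: 49.3
```

Emit:
send_rows(commands="10 0 0.04 0 0;10 0 0 0 0;22 0 0 0 0;26 0 0 0 0;30 0 0 0 0;34 0 0 0 0;34 0 0 0 0;34 0 0 0 0")

```text
t: 19.18
tcp_pos: [0.5082, 0.1345, 0.0448]
tool_rot: [0.735, 0.678, -0.0, -0.0]
force: [0.0, 0.5, -0.2]
finger_gap: 0.397
gripper_force: 0.0
```

Run:
```python
from h import *
s=readout.sense(); print(s['t'],s['tcp_pos'],s['force'])
S=snap('wrist','w5')
cv2.imwrite('pics/w5.png',cv2.resize(S['pixels'][:300,130:400,::-1],None,fx=2,fy=2,interpolation=cv2.INTER_CUBIC))
```

```text
19.1833 [0.50818116 0.13450591 0.04478395] [ 0.01234713  0.48054613 -0.23372973]
```

View pics/w5.png

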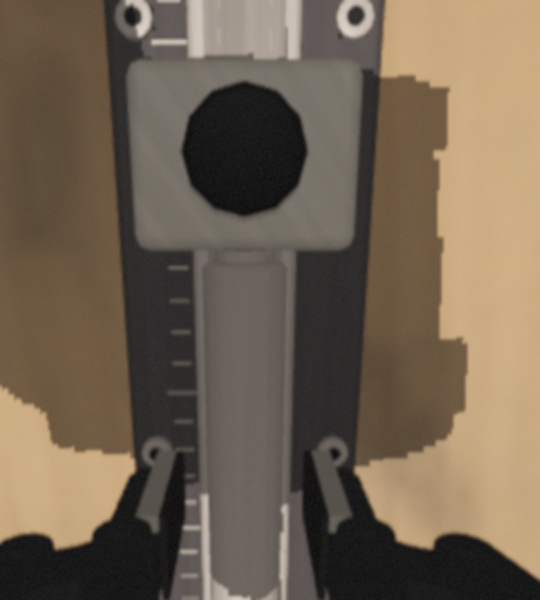

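The bar's end is against the button at (243,262) in the crop, just under the stop's front edge at v≈248. I'll check numerically that it did not spring back on release, using the edge position relative to the tool before and after.

Run:
```python
from h import *
for fn,v0,v1,u in [('w4',118,140,257),('w5',118,142,252)]:
    S=load(fn); g=S['pixels'].astype(float).mean(2)[v0:v1,u-10:u+10].mean(1)
    print(fn,v0,g.round(0)); 
    for v in (128,128.7,130,131,132): print(v,ray(S,u,v,.0565).round(4), (S['rotation'].T@(ray(S,u,v,.0565)-S['eye'])*1000).round(1))
S=load('w5'); print('stop face', ray(S,252,124,.064), 'end', ray(S,252,131,.0565))
```

```text
w4 118 [ 92.  92.  92.  92.  92.  92.  92.  92.  90.  87.  85.  86.  91.  96.
  97.  99.  99.  99. 100. 100. 100. 100.]
128 [0.5091 0.1496 0.0565] [  2.4 -26.1 120.7]
128.7 [0.509  0.1492 0.0565] [  2.5 -25.8 120.8]
130 [0.509  0.1487 0.0565] [  2.5 -25.2 121. ]
131 [0.509  0.1482 0.0565] [  2.5 -24.8 121.1]
132 [0.5089 0.1478 0.0565] [  2.5 -24.4 121.2]
w5 118 [110. 107. 104. 101.  98.  93.  87.  89.  96.  99. 100.  99.  97.  94.
  92.  94.  97.  98.  99. 100. 100. 100. 100. 100.]
128 [0.5128 0.1976 0.0565] [  0.2 -26.1 121.1]
128.7 [0.5128 0.1973 0.0565] [  0.2 -25.9 121.2]
130 [0.5128 0.1967 0.0565] [  0.2 -25.3 121.4]
131 [0.5127 0.1963 0.0565] [  0.2 -24.9 121.5]
132 [0.5127 0.1959 0.0565] [  0.2 -24.5 121.6]
stop face [0.51302775 0.19988816 0.064     ] end [0.51274244 0.19630581 0.0565    ]
```

Contact model from the readings: the buffer begins at TCP y≈0.1331 at about 6 N/mm, and I released at 0.1335. That leaves about 2 N on the button, which groove friction holds. The picture's edge shift agrees within its accuracy. Backing out straight up.

Emit:
send_rows(commands="42 0 0 0 0;42 0 0 0 0;42 0 0 -0.2 0;42 0 0 -0.5 0;42 0 0 -0.8 0;42 0 0 -0.8 0;42 0 0 -0.8 0;42 0 0 -0.8 0;42 0 0 -0.8 0;42 0 0 -0.8 0;42 0 0 -0.5 0;42 0 0 -0.2 0;42 0 0 0 0;42 0 0 0 0")

```text
t: 20.4
tcp_pos: [0.5084, 0.1343, 0.1689]
tool_rot: [0.735, 0.678, -0.0, -0.0]
force: [0.2, 0.1, 0.1]
finger_gap: 0.492
gripper_force: 0.0
```

Run:
```python
from h import *
s=readout.sense(); print(s['t'],s['tcp_pos'],s['force'])
S=snap('wrist','w6')
cv2.imwrite('pics/w6.png',cv2.resize(S['pixels'][:,:,::-1],(768,576),interpolation=cv2.INTER_CUBIC))
```

```text
20.4 [0.50840818 0.13426064 0.16888137] [0.15940397 0.07164959 0.05851226]
```

View pics/w6.png

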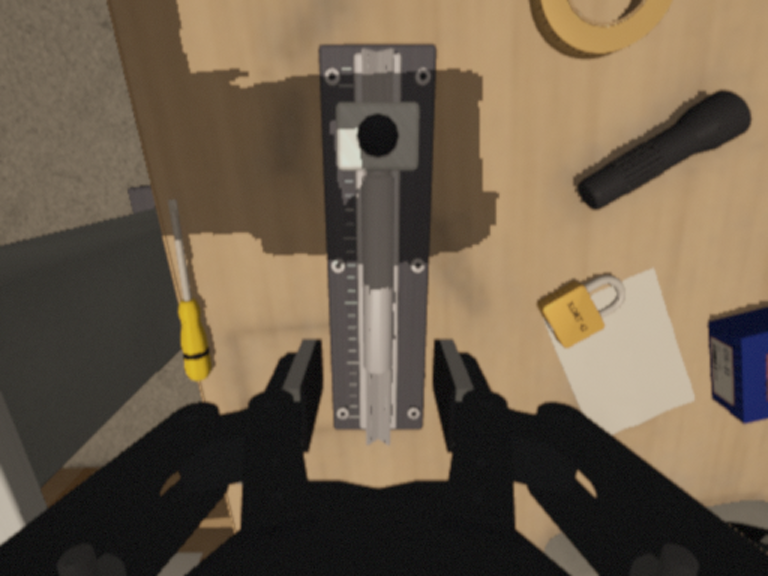

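The bar lies in the groove from (378,172) to (377,374), with its front end at the stop, and the gripper is clear. Handing in.

```bash
python3 -c "
from station import sign_off
print(sign_off())"
```

```text
the job is handed in; nothing more can be done
None
```

The long bar is in the V-groove against the stop's button, pressed once to about 12.9 N and let go; whether it sits past the 4 mm home point rests on my contact estimate (about 0.3 mm beyond), which the camera could not confirm. I nudged it forward at about 5 N after easing off too far, left the short bar untouched, and handed in at 20.4 s.

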